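# Re-seat a crept rock slab in its cam-clamp jig and hold it down

## Robot

A 6-joint arm with a two-finger parallel gripper is mounted at the origin on a cart in front of the work surface, level with it; the furniture and walls round the work are solid. World frame = base frame: x ahead of the robot, y to its left, z up, the work surface at z = 0. Lengths are in m, angles in rad, forces in N, time in s.
With the tool pointing down it reaches from about 0.3 to 0.775 m from the base axis. Payload 14.6 kg.
Tool frame: the origin (TCP) lies between the finger pads; the fingertips stand 14 mm ahead of it and the grasp point (between the pads) lies 5 mm behind it; z points along the fingers, y is the line along which they close (so a half turn about z gives the same grasp; the last joint's range is limited). The gripper opens to 94 mm and grips with 3 to 60 N. Pads are 16 mm wide; open, the fingers measure 119 mm over their backs; the gripper's body (75 mm by 177 mm) begins 78 mm behind the grasp point.
Start: joints at [1.19, 0.3, 1.521, -0, 1.321, -0.067], TCP at [0.17, 0.523, 0.219] pointing down, gripper open.
Joint ranges: [-3.03, 3.03], [-0.79, 2.21], [0.23, 2.52], [-1.04, 4.18], [0, 3.07], [-2.55, 2.55]. Speed limits (rad/s): [2.22, 2.22, 2.57, 3.14, 3.14, 3.14].

## Interface

Orientations are given as [roll, pitch, yaw] about the fixed x, y, z axes, in that order (R = Rz(yaw) Ry(pitch) Rx(roll)).
In Python, from station import ctrl gives the robot as it stands. The module is installed in compiled form; this text tells all that it offers.
- The arm moves only by the tool move_arm, never from a script. Its argument "targets" is a list of rows, each a list of 7 numbers: the opening, from -1 (shut) to 1 (fully open), then the shift along the tool's x, y, z in units of 50 mm (1.0 is 50 mm), then the turn, a rotation vector about the tool's x, y, z in rad. A call has 1 to 12 rows; each row is the pose to reach, as a shift and turn from the pose commanded when the call began, along the tool's axes at that moment; what a row does not reach only later rows make up. A row lasts 1/10 s, in which the tool goes at most 50 mm and 8.59 degrees, less where a joint would pass 70% of its speed; a pose out of reach is approached as far as the arm can. A call with a gripper value outside its range is refused whole. The fingers move at their own pace and stop on an object; "grip_force" is the grip in N (left out, the last holds). Time passes only in rows, so rows that repeat a pose let the fingers close. It gives the time, the measured TCP pose, the force, the opening and the grip force at its end, in the units of the state.
- ctrl.get_obs(): the state, without advancing time (a new reading comes with each control period).
- ctrl.camera(name): name is "scene" or "top"; returns (picture, depth): 420x560x3 uint8, red, green, blue; 420x560 float32, m along the optical axis (not along the pixel's ray), 0 where there is no reading.
- ctrl.camera_params(name): a dict with "intrinsics" (3x3 intrinsics, pixels), "rvec" (rotation vector, rad) and "tvec" (3), from world to camera coordinates, as OpenCV has them. Camera axes: x right, y down, z forward; pixel columns grow to the right and rows downward; lengths in m; the calibration is good to about 2 mm. A picture is of the moment at which its call begins. camera_params takes no time and is no camera call.
- ctrl.hand_in(): hands the job in; it is judged then, once.
Trained networks look in the newest picture that a camera, given by its name, has taken for a name from the list of things; names that differ only in an ending like _2 or _b are one class to them, and where a whole thing is asked for, a point or a joint stands for the part that bears it (a point fixed in the world has none). Each returns a list of dicts, best first, with "score" (0 to 1); they miss things now and then, are a little off and sometimes report something else, mostly with a low value. They report only what shows in the picture. A call takes as long as a camera call.
- ctrl.cut_out(camera, target): "region" (420x560 bool, what is visible of it) and "point" ([column, row] in pixels, amid what is visible of it).
- ctrl.tip_of(camera, target): "point" ([column, row] in pixels: a listed point, or the origin of a listed thing).
The state is a dict: "time_s": time; "qpos": joint angles; "joint_vel": joint speeds; "tau": joint torques, N m; "ee_pos": TCP position; "eef_rot": TCP orientation; "force": force on the tool from outside, world axes, zero at the start; "moment": the same for the moment, N m; "grip_width": finger opening in m; "grip_force": force on a finger pad.
Only numpy, scipy, OpenCV 4.12 (cv2) and the standard library are available. Lean on these libraries where they do the work, as an engineer would, in place of code of your own. Each camera call takes 0.05 s, during which the arm holds its last target. There are 200 camera calls.

## Task

The grey striped rock slab has crept up in its grinding jig because only the clamp with the orange pad reaches it. Open both clamps by turning their red wing knobs anticlockwise (seen from above) to the end stops, stand the blue packing piece upright on the jig's base in the gap between the slab and the middle of the bare steel shoe, where the gap is wide enough, and let go of it. Then press the slab down on its sprung plate until it is level and flush with the top of the steel fence, and finish while still holding it pressed there so that I can close the clamps; leave the jar, hand lens, loose rock and brush alone.

Things in the scene. Friction and masses are not known exactly. Their poses are not given: they have to be found in the camera images.
- fence_top (a point): Top inner edge, mid-length, of the steel fence along the back of the fixed grey jig: a bar 190 mm long (y), 16 thick, top 36 mm above the desk. x runs from the two clamps to the fence, y along it, z up. The jig's flat base, 155 x 210 mm, has its top 14 mm above the desk. The knob axes lie 102.5 mm on the -x side of this point, 42 mm to either side in y.
- slab_top (a point): Centre of the top of the sawn slab of grey striped rock, 56 (x) x 140 (y) x 16 mm, about 0.3 kg, loose, lying flat on the sprung lift plate, its long back edge at the fence (axes as fence_top). At the start its top is 42 mm above the desk, 6 mm above the fence top.
- lift_plate (a joint): Travel (m) of the sprung aluminium plate, 46 x 128 mm, under the slab: 0 up, 0.006 fully down on a hard stop, with the slab's top flush with the fence top. The spring lifts with 7 N at 0 and 10 N at 0.006; with the slab's weight, 5 to 8 N of push on the slab bottoms it. It rises again when let go.
- clamp_pad: Cam clamp whose shoe carries an orange pad. Origin on the knob's axis on the jig's base, 14 mm above the desk; x towards the slab and fence, y along the slab, z up. Opened, the pad stands about 8 mm from the slab: too narrow for the packing piece. Which clamp is left and which right changes.
- clamp_bare: Cam clamp with a bare steel shoe; origin and axes as clamp_pad. Shoe 46 mm long in y, 24 mm high above the base. Opened, its face is at x = 29.5 mm and the slab's front edge at about x = 46 mm: a gap of 16.5 mm, its middle at x = 38 mm, y = 0, where the packing piece belongs. Shut, the gap is only about 9 mm.
- knob_pad_grip (a point): Centre of the red wing of the padded clamp's knob, 54 mm above the desk. Wing 46 mm long (x of this frame), 12 wide (y), 20 high, its top 64 mm above the desk; nothing beside it rises above 42 mm but the other knob, 84 mm away. It turns about its vertical axis z.
- knob_pad (a joint): Angle (rad) of the padded clamp's knob: 0 shut (wing pointing at the slab), growing anticlockwise seen from above, 1.40 fully open at the end stop. Friction about 0.12 N m; it stays where it is left. The spiral cam under it draws the shoe back 5.3 mm a radian.
- knob_bare_grip (a point): As knob_pad_grip, for the bare clamp's knob.
- knob_bare (a joint): As knob_pad, for the bare clamp's knob.
- spacer_mid (a point): Centre (32 mm above its foot) of the loose blue packing piece, upright on the black mat (3.5 mm thick) at the start: a block 13 (x) x 36 (y) x 30 mm with a slightly stepped-in foot, and on it a gripping tab 10 (x) x 28 (y) x 34 mm; 64 mm high in all, 50 g, z up. In the gap its x goes across the gap, either way round, and its foot stands on the jig's base.
- jar_mid (a point): Middle of a glass sample jar with red lid, 48 mm across, 70 mm high, loose; leave alone.
- loupe_mid (a point): Middle of a black folding hand lens, 32 x 56 x 13 mm, loose; leave alone.
- rock_mid (a point): Middle of a brown hand specimen of rock, 56 x 68 x 21 mm, loose; leave alone.
- brush_mid (a point): Middle of a flat brush with wooden handle, 167 mm long, 11 mm high, loose; leave alone.

How it is judged:
On the way, in this order (a step that is already met when the one before it is completed fails the run):
1. both red knobs stand at their open end stops (value of joint each of knob_pad, knob_bare above 1.25 rad), for 0.2 s.
2. the packing piece stands on the jig's base between the slab and the bare shoe, let go (all of step 1 and x of spacer_mid in the frame of clamp_bare between 0.031 and 0.045 m and y of spacer_mid in the frame of clamp_bare between -0.014 and 0.014 m and z of spacer_mid in the frame of clamp_bare between 0.027 and 0.037 m and angle between spacer_mid's own z axis and vertical below 0.25 rad and contact force between the fingers and spacer below 0.1 N), for 0.3 s.
At the end, for the whole second after the job is handed in: Both knobs beyond 1.25 of 1.40 rad; packing piece let go, upright (14 deg), standing on the base in the gap at the bare shoe, within 14 mm of its middle; slab level (2 deg), top within 2 mm of the fence top (2.5 below), plate down over 4.5 mm, fingers pressing on the slab with over 3 N (all of step 2 and z of slab_top in the frame of fence_top between -0.0025 and 0.002 m and angle between slab_top's own z axis and vertical below 0.035 rad and value of joint lift_plate above 0.0045 m and contact force between the fingers and slab above 3 N); the arm keeps its last pose, push and grip.
It fails at once if the jar, hand lens, loose rock or brush is moved by more than 3 cm (distance of any of jar_mid, loupe_mid, rock_mid, brush_mid from where it was at the start of the episode above 0.03 m).
It also fails if it takes over 58 s, if anything falls off the work surface, if the arm or the gripper's body presses on something with over 40 N, if the wrist force passes 120 N, or if a joint passes its speed limit or range.

## Working session

There is one attempt and no reset: what is moved stays moved. The work goes in short steps, Python scripts to look and compute and a tool call to move; the robot and the scene stay as the last step left them, time stands still between calls to the robot, and variables do not carry over. Pictures are saved under pics/ and viewed, at most 10 in all, crops included, and the job is handed in when it is done.

Besides the shell and the picture viewer there is one more tool, called after "Call:" as a command line: name --pt "numbers of a row" for each row, then --argument value for the rest. move_arm: Moves the arm, as the interface text tells. Its arguments: {"type":"object","properties":{"targets":{"type":"array"},"grip_force":{"type":"number"}},"required":["targets"]}

```bash
mkdir -p pics
cat > h.py <<'E'
import numpy as np, cv2
from station import ctrl
def cam(n):
    p=ctrl.camera_params(n);K=np.array(p["intrinsics"]);R=cv2.Rodrigues(np.array(p["rvec"],float))[0];return K,R,np.array(p["tvec"],float).ravel()
def ray_z(n,uv,z):
    K,R,t=cam(n);d=R.T@np.linalg.inv(K)@np.array([uv[0],uv[1],1.]);c=-R.T@t
    return c+d*(z-c[2])/d[2]
def dep(n,D,uv):
    K,R,t=cam(n);z=D[int(round(uv[1])),int(round(uv[0]))]
    return R.T@(np.linalg.inv(K)@np.array([uv[0],uv[1],1.])*z-t)
def cloud(n,D,m):
    K,R,t=cam(n);v,u=np.nonzero(m&(D>0));z=D[v,u]
    return (R.T@((np.linalg.inv(K)@np.stack([u,v,np.ones_like(u)]))*z-t[:,None])).T
def save(n,im): cv2.imwrite(n,im[:,:,::-1])
E
cat > a.py <<'E'
from h import *
np.set_printoptions(precision=4,suppress=True)
Z=dict(fence_top=.036,slab_top=.042,knob_pad_grip=.054,knob_bare_grip=.054,spacer_mid=.0355,clamp_pad=.014,clamp_bare=.014,jar_mid=.035,loupe_mid=.01,rock_mid=.012,brush_mid=.006)
for n in("top","scene"):
    im,D=ctrl.camera(n);save(f"pics/{n}0.png",im);np.save(n+"0.npy",D)
    K,R,t=cam(n);print(n,"cam at",-R.T@t)
    for k,z in Z.items():
        for d in ctrl.tip_of(n,k)[:2]: print(n,k,round(d["score"],2),np.round(d["point"]),ray_z(n,d["point"],z)[:2])
print(ctrl.get_obs())
E
python3 a.py
```

```text
top cam at [ 0.412  -0.0871  1.0845]
top fence_top 0.88 [325. 194.] [ 0.5553 -0.1927]
top knob_pad_grip 0.63 [345. 235.] [ 0.4525 -0.239 ]
top knob_pad_grip 0.49 [347. 233.] [ 0.4573 -0.2434]
top knob_bare_grip 0.56 [313. 238.] [ 0.4461 -0.1621]
top knob_bare_grip 0.48 [343. 232.] [ 0.4601 -0.2339]
top spacer_mid 0.73 [315. 239.] [ 0.4433 -0.1675]
top spacer_mid 0.63 [188. 226.] [0.4752 0.1421]
top clamp_pad 0.85 [343. 234.] [ 0.458  -0.2388]
top clamp_bare 0.75 [313. 236.] [ 0.4519 -0.1643]
top jar_mid 0.59 [401. 223.] [ 0.4828 -0.3779]
top loupe_mid 0.46 [202. 175.] [0.6067 0.1139]
top loupe_mid 0.16 [310. 240.] [ 0.4431 -0.157 ]
top rock_mid 0.94 [166. 173.] [0.6117 0.2059]
top rock_mid 0.22 [404. 223.] [ 0.4833 -0.3919]
top brush_mid 0.71 [149. 284.] [0.332  0.2439]
scene cam at [-0.072  -0.6116  0.6403]
scene fence_top 0.9 [344. 225.] [ 0.5516 -0.1857]
scene fence_top 0.35 [262. 176.] [0.5596 0.0779]
scene slab_top 0.67 [336. 232.] [ 0.5156 -0.1943]
scene knob_pad_grip 0.66 [332. 252.] [ 0.4495 -0.2348]
scene knob_pad_grip 0.28 [334. 268.] [ 0.4182 -0.2654]
scene knob_bare_grip 
[... 356 characters left out ...]
d 0.59 [267. 173.] [0.6068 0.1095]
scene loupe_mid 0.22 [242. 158.] [0.6117 0.2166]
scene rock_mid 0.73 [242. 158.] [0.6094 0.2126]
scene rock_mid 0.64 [147. 194.] [0.3296 0.2501]
scene brush_mid 0.7 [146. 192.] [0.3356 0.2647]
{'time_s': 1.2, 'qpos': array([ 1.1904,  0.2999,  1.521 ,  0.    ,  1.3207, -0.0666]), 'joint_vel': array([ 0.0011, -0.0004,  0.0002, -0.0001,  0.0012,  0.0006]), 'tau': array([  0.0003, -53.1651, -35.2921,   0.0709,   0.0212,  -0.    ]), 'ee_pos': array([0.1698, 0.5231, 0.2195]), 'eef_rot': array([ 3.1416, -0.    ,  2.8278]), 'force': array([-0.4018,  0.3881, -0.51  ]), 'moment': array([ 0.0044,  0.0082, -0.036 ]), 'grip_force': 0.0, 'grip_width': 0.0941505399832171}
```

```bash
cat > b.py <<'E'
import cv2
im=cv2.imread("pics/top0.png")[140:310,130:430]
cv2.imwrite("pics/top0c.png",cv2.resize(im,None,fx=2.6,fy=2.6,interpolation=cv2.INTER_CUBIC))
E
python3 b.py
cat > c.py <<'E'
from h import *
np.set_printoptions(precision=4,suppress=True)
for n in("top","scene"):
    D=np.load(n+"0.npy");im=cv2.imread(f"pics/{n}0.png")
    P=cloud(n,D,np.ones(D.shape,bool));v,u=np.nonzero(D>0);c=im[v,u].astype(int)
    b,g,r=c.T
    def rect(m,name):
        Q=P[m]
        if len(Q)<8: print(n,name,len(Q));return
        (x,y),s,a=cv2.minAreaRect(Q[:,:2].astype(np.float32)*1000);print(n,name,len(Q),(round(x/1000,4),round(y/1000,4)),np.round(s,1),round(a,1),Q[:,2].min(),Q[:,2].max(), "median",np.median(Q,0))
    jig=(P[:,0]>.38)&(P[:,0]<.62)&(P[:,1]<-.05)&(P[:,1]>-.33)
    red=(r>110)&(r>1.8*g)&(r>1.8*b)
    rect(jig&red&(P[:,1]>-.2)&(P[:,2]>.057),"knobL"); rect(jig&red&(P[:,1]<-.2)&(P[:,2]>.057),"knobR")
    rect(jig&(P[:,2]>.0385)&(P[:,2]<.046)&~red&(P[:,0]>.47),"slab")
    sp=(abs(P[:,0]-.473)<.06)&(abs(P[:,1]-.142)<.06)
    rect(sp&(P[:,2]>.055)&(P[:,2]<.08),"tab");rect(sp&(P[:,2]>.015),"spacer all")
E
python3 c.py
```

```text
top knobL 56 (0.4411, -0.1597) [35.6 11.7] 14.5 0.05866398877828088 0.06744461031944768 median [ 0.4373 -0.1609  0.0637]
top knobR 61 (0.455, -0.2417) [42.1 12. ] 21.5 0.05702252201581368 0.06822338401470043 median [ 0.4479 -0.2419  0.0631]
top slab 1408 (0.5203, -0.1933) [ 92.9 183.6] 7.8 0.038505071022496236 0.04591898155976706 median [ 0.5218 -0.1949  0.0418]
top tab 61 (0.4697, 0.1392) [ 9.9 27.7] 1.2 0.055133354664573836 0.07306578889516849 median [0.4694 0.1378 0.0663]
top spacer all 103 (0.4694, 0.1387) [12.2 35.4] 4.2 0.015134050715897289 0.07306578889516849 median [0.4691 0.133  0.063 ]
scene knobL 69 (0.4444, -0.1588) [45.4 11.7] 11.3 0.05874174611993961 0.06392449549979386 median [ 0.4384 -0.1601  0.0612]
scene knobR 84 (0.4541, -0.242) [43.7 11.2] 18.9 0.058329587110085866 0.06406742804890733 median [ 0.4498 -0.2438  0.0616]
scene slab 1025 (0.5226, -0.193) [ 58.5 139.4] 6.8 0.03850313718856228 0.04337101478711319 median [ 0.5216 -0.1976  0.04  ]
scene tab 59 (0.4677, 0.1387) [28.  11.1] 87.3 0.05528023738104998 0.06883807543930831 median [0.4658 0.1354 0.063 ]
scene spacer all 219 (0.4677, 0.1391) [15.2 38.3] 7.1 0.015093896284774614 0.06883807543930831 median [0.4646 0.1343 0.0402]
```

View pics/top0c.png

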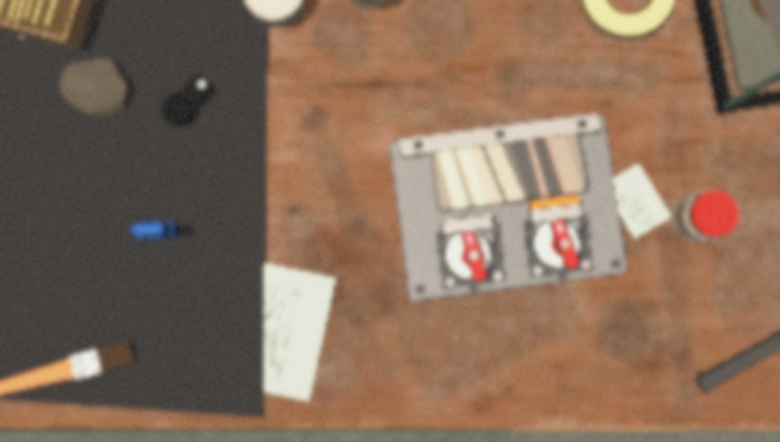

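View pics/scene0.png

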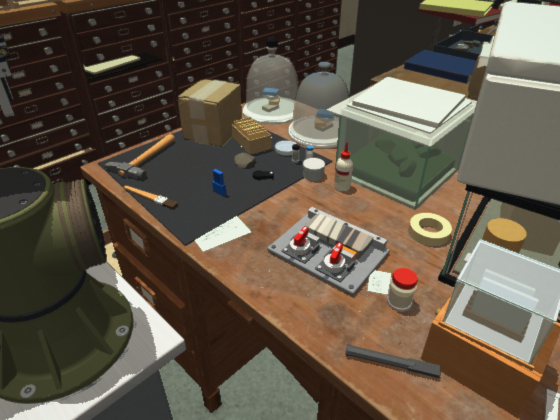

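The bare clamp is on the left (knob at about crop pixel 472,258) and the padded one on the right (563,245). The jig is yawed about 7.5° and the blue piece stands on the mat at about (155,230). I'll start with the right knob.

Call:
move_arm --pt "0.06 -10.14 -12.79 1.9 0 0 2.478" --pt "0.06 -10.14 -12.79 1.9 0 0 2.478" --pt "0.06 -10.14 -12.79 1.9 0 0 2.478" --pt "0.06 -10.14 -12.79 1.9 0 0 2.478" --pt "0.06 -10.14 -12.79 1.9 0 0 2.478" --pt "0.06 -10.14 -12.79 1.9 0 0 2.478" --pt "0.06 -10.14 -12.79 1.9 0 0 2.478" --pt "0.06 -10.14 -12.79 1.9 0 0 2.478" --pt "0.06 -10.14 -12.79 1.9 0 0 2.478" --pt "0.06 -10.14 -12.79 1.9 0 0 2.478" --pt "0.06 -10.14 -12.79 1.9 0 0 2.478" --pt "0.06 -10.14 -12.79 1.9 0 0 2.478" --grip_force 20

```text
time_s: 2.4
ee_pos: [0.3781, -0.0376, 0.1502]
eef_rot: [3.14, -0.0, 1.021]
force: [1.0, 1.5, 0.5]
grip_width: 0.0495
grip_force: 0.0
```

```bash
cat > go.py <<'E'
import sys
from h import *
from scipy.spatial.transform import Rotation as Ro
# go.py x y z yaw : shift (50 mm units) and turn from the present pose to a tool-down goal
o=ctrl.get_obs();R=Ro.from_euler("xyz",o["eef_rot"]);x,y,z,w=map(float,sys.argv[1:5])
G=Ro.from_euler("xyz",[np.pi,0,w]);s=R.inv().apply(np.array([x,y,z])-o["ee_pos"])/.05
print("t",o["time_s"],"ee",o["ee_pos"].round(4),"rot",o["eef_rot"].round(4),"q",o["qpos"].round(2),"F",o["force"].round(1),"w",round(o["grip_width"],4),"gf",o["grip_force"])
print("shift",s.round(3),"turn",(R.inv()*G).as_rotvec().round(3))
E
python3 go.py .4545 -.242 .12 .35
```

```text
t 2.4 ee [ 0.3781 -0.0376  0.1502] rot [ 3.1405e+00 -5.0000e-04  1.0213e+00] q [-0.2  -0.01  2.05  0.    1.1   0.35] F [1.  1.5 0.5] w 0.0495 gf 0.0
shift [-2.688  3.437  0.607] turn [ 0.001 -0.001  0.671]
```

Call:
move_arm --pt "0.06 -2.69 3.44 0.6 0 0 0.67" --pt "0.06 -2.69 3.44 0.6 0 0 0.67" --pt "0.06 -2.69 3.44 0.6 0 0 0.67" --pt "0.06 -2.69 3.44 0.6 0 0 0.67" --pt "0.06 -2.69 3.44 0.6 0 0 0.67" --pt "0.06 -2.69 3.44 0.6 0 0 0.67" --pt "0.06 -2.69 3.44 0.6 0 0 0.67" --pt "0.06 -2.69 3.44 0.6 0 0 0.67"

```text
time_s: 3.2
ee_pos: [0.4554, -0.2384, 0.1203]
eef_rot: [-3.142, -0.0, 0.36]
force: [0.3, -0.5, 0.0]
grip_width: 0.0497
grip_force: 0.0
```

```bash
python3 go.py .4545 -.242 .059 .35
```

```text
t 3.2 ee [ 0.4554 -0.2384  0.1203] rot [-3.1416e+00 -1.0000e-04  3.6000e-01] q [-0.55  0.33  1.73  0.    1.08  0.66] F [ 0.3 -0.5  0. ] w 0.0497 gf 0.0
shift [-0.042  0.061  1.226] turn [-0.   -0.    0.01]
```

Call:
move_arm --pt "0.06 -0.04 0.06 0.6 0 0 0.01" --pt "0.06 -0.04 0.06 1.22 0 0 0.01" --pt "0.06 -0.04 0.06 1.22 0 0 0.01" --pt "0.06 -0.04 0.06 1.22 0 0 0.01" --pt "-0.9 -0.04 0.06 1.22 0 0 0.01" --pt "-0.9 -0.04 0.06 1.22 0 0 0.01" --pt "-0.9 -0.04 0.06 1.22 0 0 0.01" --pt "-0.9 -0.04 0.06 1.22 0 0 0.01" --pt "-0.9 -0.04 0.06 1.22 0 0 0.01" --grip_force 15

```text
time_s: 4.1
ee_pos: [0.4547, -0.2428, 0.0594]
eef_rot: [-3.141, -0.0, 0.348]
force: [-4.0, 10.6, 9.8]
grip_width: 0.0133
grip_force: 12.6
```

```bash
python3 go.py .4545 -.242 .059 1.55
python3 - <<'E'
from h import *
print(ctrl.get_obs()["moment"])
E
```

```text
t 4.1 ee [ 0.4547 -0.2428  0.0594] rot [-3.1413e+00 -2.0000e-04  3.4760e-01] q [-0.56  0.42  1.77  0.    0.95  0.66] F [-4.  10.6  9.8] w 0.0133 gf 12.644498068839312
shift [ 0.001 -0.016  0.007] turn [-0.    -0.    -1.202]
[ 2.00340954  0.82578347 -0.04650664]
```

Call:
move_arm --pt "-0.9 0 -0.03 0 0 0 0" --pt "-0.9 0 -0.03 0 0 0 -0.12" --pt "-0.9 0 -0.03 0 0 0 -0.24" --pt "-0.9 0 -0.03 0 0 0 -0.36" --pt "-0.9 0 -0.03 0 0 0 -0.48" --pt "-0.9 0 -0.03 0 0 0 -0.6" --pt "-0.9 0 -0.03 0 0 0 -0.6"

```text
time_s: 4.8
ee_pos: [0.4549, -0.2425, 0.0595]
eef_rot: [3.139, 0.0, 0.952]
force: [3.2, -6.6, -1.7]
grip_width: 0.0119
grip_force: 24.8
```

```bash
python3 go.py .4545 -.242 .059 1.55
python3 - <<'E'
from h import *
print(ctrl.get_obs()["moment"])
E
```

```text
t 4.8 ee [ 0.4549 -0.2425  0.0595] rot [3.1386e+00 4.0000e-04 9.5200e-01] q [-0.56  0.42  1.77 -0.    0.95  0.06] F [ 3.2 -6.6 -1.7] w 0.0119 gf 24.837952461093664
shift [ 0.002 -0.012  0.01 ] turn [ 0.003  0.001 -0.598]
[-1.20119208 -0.55186043  0.11354566]
```

Call:
move_arm --pt "-0.9 0 0 0 0 0 -0.12" --pt "-0.9 0 0 0 0 0 -0.24" --pt "-0.9 0 0 0 0 0 -0.36" --pt "-0.9 0 0 0 0 0 -0.48" --pt "-0.9 0 0 0 0 0 -0.6" --pt "-0.9 0 0 0 0 0 -0.6"

```text
time_s: 5.4
ee_pos: [0.4557, -0.2427, 0.0596]
eef_rot: [3.137, 0.003, 1.552]
force: [9.7, -7.4, -5.4]
grip_width: 0.0119
grip_force: 23.2
```

```bash
python3 go.py .4545 -.242 .059 1.55
python3 - <<'E'
from h import *
print(ctrl.get_obs()["moment"])
E
```

```text
t 5.4 ee [ 0.4557 -0.2427  0.0596] rot [3.1375e+00 2.6000e-03 1.5516e+00] q [-0.56  0.42  1.77 -0.    0.95 -0.54] F [ 9.7 -7.4 -5.4] w 0.0119 gf 23.22167018428445
shift [ 0.013 -0.023  0.011] turn [0.004 0.003 0.002]
[-1.49269387 -1.68901318 -0.24740532]
```

Call:
move_arm --pt "-0.9 0 0 0 0 0 -0.05" --pt "-0.9 0 0 0 0 0 -0.1" --pt "-0.9 0 0 0 0 0 -0.1"

```text
time_s: 5.7
ee_pos: [0.4556, -0.2426, 0.0597]
eef_rot: [3.138, 0.003, 1.649]
force: [9.6, -7.4, -5.0]
grip_width: 0.0133
grip_force: 20.0
```

```bash
python3 go.py .443 -.1593 .12 .22
python3 - <<'E'
from h import *
print(ctrl.get_obs()["moment"])
E
```

```text
t 5.7 ee [ 0.4556 -0.2426  0.0597] rot [3.1378e+00 2.9000e-03 1.6488e+00] q [-0.56  0.42  1.77 -0.    0.95 -0.64] F [ 9.6 -7.4 -5. ] w 0.0133 gf 20.02508192555979
shift [ 1.678 -0.118 -1.212] turn [ 0.005 -0.     1.429]
[-1.28908197 -1.59105139 -0.45082536]
```

Call:
move_arm --pt "0.06 0 0 0 0 0 0.05" --pt "0.06 0 0 0 0 0 0.05" --pt "0.06 0 0 -0.7 0 0 0.05" --pt "0.06 0 0 -1.2 0 0 0.2" --pt "0.06 0.8 -0.1 -1.2 0 0 0.35" --pt "0.06 1.67 -0.1 -1.2 0 0 0.5" --pt "0.06 1.67 -0.1 -1.2 0 0 0.65" --pt "0.06 1.67 -0.1 -1.2 0 0 0.8" --pt "0.06 1.67 -0.1 -1.2 0 0 0.95" --pt "0.06 1.67 -0.1 -1.2 0 0 1.1" --pt "0.06 1.67 -0.1 -1.2 0 0 1.25" --pt "0.06 1.67 -0.1 -1.2 0 0 1.4"

```text
time_s: 6.9
ee_pos: [0.4427, -0.1585, 0.119]
eef_rot: [-3.141, 0.0, 0.249]
force: [0.3, -0.1, -0.1]
grip_width: 0.0498
grip_force: 0.0
```

```bash
python3 go.py .4443 -.1595 .059 .22
python3 - <<'E'
from h import *
for n in("top","scene"):
    im,D=ctrl.camera(n);save(f"pics/{n}1.png",im)
    P=cloud(n,D,np.ones(D.shape,bool));v,u=np.nonzero(D>0);r,g,b=im[v,u].astype(int).T
    m=(r>110)&(r>1.8*g)&(r>1.8*b)&(abs(P[:,2]-.062)<.005)&(abs(P[:,0]-.455)<.05)&(abs(P[:,1]+.242)<.04)
    print(n,m.sum(),cv2.minAreaRect(P[m][:,:2].astype(np.float32)*1000) if m.sum()>5 else "")
E
```

```text
t 6.9 ee [ 0.4427 -0.1585  0.119 ] rot [-3.1415e+00  2.0000e-04  2.4850e-01] q [-0.42  0.24  1.85 -0.    1.05  0.9 ] F [ 0.3 -0.1 -0.1] w 0.0498 gf 0.0
shift [0.027 0.027 1.2  ] turn [-0.     0.     0.029]
top 0 
scene 81 ((454.7231140136719, -241.7421112060547), (43.921852111816406, 11.01059627532959), 85.38261413574219)
```

Call:
move_arm --pt "0.06 0.03 0.03 0.6 0 0 0.03" --pt "0.06 0.03 0.03 1.2 0 0 0.03" --pt "0.06 0.03 0.03 1.2 0 0 0.03" --pt "-0.9 0.03 0.03 1.2 0 0 0.03" --pt "-0.9 0.03 0.03 1.2 0 0 0.03" --pt "-0.9 0.03 0.03 1.2 0 0 0.03" --pt "-0.9 0.03 0.03 1.2 0 0 0.03" --pt "-0.9 0.03 0.03 1.2 0 0 0.03" --grip_force 15

```text
time_s: 7.8
ee_pos: [0.4447, -0.1594, 0.0596]
eef_rot: [-3.141, -0.0, 0.223]
force: [-3.4, 23.0, 14.5]
grip_width: 0.0136
grip_force: 12.7
```

Call:
move_arm --pt "-0.9 0 0 0 0 0 -0.12" --pt "-0.9 0 0 0 0 0 -0.24" --pt "-0.9 0 0 0 0 0 -0.36" --pt "-0.9 0 0 0 0 0 -0.48" --pt "-0.9 0 0 0 0 0 -0.6" --pt "-0.9 0 0 0 0 0 -0.6"

```text
time_s: 8.4
ee_pos: [0.4448, -0.1588, 0.0597]
eef_rot: [-3.141, -0.001, 0.828]
force: [-1.2, 9.3, 8.4]
grip_width: 0.0118
grip_force: 17.1
```

```bash
python3 go.py .4443 -.1595 .059 1.6
python3 - <<'E'
from h import *
print(ctrl.get_obs()["moment"])
E
```

```text
t 8.4 ee [ 0.4448 -0.1588  0.0597] rot [-3.1408e+00 -1.3000e-03  8.2770e-01] q [-0.42  0.34  1.89  0.    0.92  0.32] F [-1.2  9.3  8.4] w 0.0118 gf 17.1054247347638
shift [-0.018  0.003  0.013] turn [-0.    -0.002 -0.772]
[1.88240258 0.32450133 0.05257583]
```

Call:
move_arm --pt "-0.9 0.015 -0.015 0 0 0 -0.12" --pt "-0.9 0.015 -0.015 0 0 0 -0.24" --pt "-0.9 0.015 -0.015 0 0 0 -0.36" --pt "-0.9 0.015 -0.015 0 0 0 -0.48" --pt "-0.9 0.015 -0.015 0 0 0 -0.6" --pt "-0.9 0.015 -0.015 0 0 0 -0.72" --pt "-0.9 0.015 -0.015 0 0 0 -0.82" --pt "-0.9 0.015 -0.015 0 0 0 -0.82"

```text
time_s: 9.2
ee_pos: [0.4452, -0.1589, 0.0597]
eef_rot: [3.14, 0.001, 1.645]
force: [1.3, -0.8, 3.7]
grip_width: 0.0134
grip_force: 17.1
```

```bash
python3 go.py .4690 .139 .2 1.6
python3 - <<'E'
from h import *
print(ctrl.get_obs()["moment"])
E
```

```text
t 9.2 ee [ 0.4452 -0.1589  0.0597] rot [3.1400e+00 7.0000e-04 1.6445e+00] q [-0.42  0.34  1.89  0.    0.91 -0.49] F [ 1.3 -0.8  3.7] w 0.0134 gf 17.056404751128866
shift [ 5.904  0.919 -2.809] turn [0.002 0.001 0.045]
[-0.12749814 -0.32816287 -0.27368172]
```

Call:
move_arm --pt "0.06 0 0 0 0 0 0.04" --pt "0.06 0 0 0 0 0 0.04" --pt "0.06 0 0 -0.8 0 0 0.02" --pt "0.06 0 0 -1.4 0 0 0.02" --pt "0.06 1 0.15 -1.4 0 0 0.02" --pt "0.06 2 0.3 -1.4 0 0 0.02" --pt "0.06 3 0.45 -1.4 0 0 0.02" --pt "0.06 4 0.6 -1.4 0 0 0.02" --pt "0.06 5 0.75 -1.4 0 0 0.02" --pt "0.06 5.9 0.91 -1.4 0 0 0.02" --pt "0.06 5.9 0.91 -1.4 0 0 0.02" --pt "0.06 5.9 0.91 -1.4 0 0 0.02"

```text
time_s: 10.4
ee_pos: [0.4683, 0.1395, 0.1288]
eef_rot: [-3.141, 0.0, 1.625]
force: [0.8, -1.0, -0.2]
grip_width: 0.0497
grip_force: 0.0
```

```bash
python3 go.py .4687 .139 .053 1.62
python3 - <<'E'
from h import *
for n in("top","scene"):
    im,D=ctrl.camera(n);save(f"pics/{n}2.png",im)
    P=cloud(n,D,np.ones(D.shape,bool));v,u=np.nonzero(D>0);r,g,b=im[v,u].astype(int).T
    R=(r>110)&(r>1.8*g)&(r>1.8*b)&(abs(P[:,2]-.062)<.005)&(abs(P[:,0]-.45)<.05)
    for k,s in(("L",R&(abs(P[:,1]+.159)<.04)),("R",R&(abs(P[:,1]+.242)<.04)),("slab",(P[:,2]>.0395)&(P[:,2]<.046)&~R&(abs(P[:,0]-.523)<.05)&(abs(P[:,1]+.193)<.1))):
        print(n,k,s.sum(),cv2.minAreaRect(P[s][:,:2].astype(np.float32)*1000) if s.sum()>5 else "",np.median(P[s],0) if s.sum() else "")
im=cv2.imread("pics/top2.png")[170:290,270:400];cv2.imwrite("pics/top2c.png",cv2.resize(im,None,fx=5,fy=5,interpolation=cv2.INTER_CUBIC)[:600])
E
```

```text
t 10.4 ee [0.4683 0.1395 0.1288] rot [-3.1408e+00  3.0000e-04  1.6248e+00] q [ 0.21  0.26  1.79 -0.    1.09  0.16] F [ 0.8 -1.  -0.2] w 0.0497 gf 0.0
shift [-0.009  0.009  1.516] turn [-0.001  0.     0.005]
top L 43 ((445.6179504394531, -164.79417419433594), (30.946300506591797, 9.677483558654785), 89.88809967041016) [ 0.44555526 -0.17051008  0.06331993]
top R 52 ((455.6348876953125, -241.73536682128906), (42.696990966796875, 12.087782859802246), 84.74481964111328) [ 0.45495024 -0.24997097  0.063584  ]
top slab 1211 ((520.8712158203125, -180.80661010742188), (94.38328552246094, 164.81690979003906), 1.3855443000793457) [ 0.52386752 -0.19490997  0.04211701]
scene L 76 ((442.67803955078125, -158.61207580566406), (43.58827209472656, 11.86502456665039), 89.68394470214844) [ 0.44149355 -0.16402418  0.06129091]
scene R 91 ((453.86895751953125, -242.24049377441406), (45.21023178100586, 11.722312927246094), 86.29161834716797) [ 0.45205874 -0.24599658  0.06136088]
scene slab 782 ((522.0716552734375, -193.62716674804688), (57.706363677978516, 138.30752563476562), 7.611211776733398) [ 0.52227289 -0.19575675  0.04044509]
```

View pics/top2c.png

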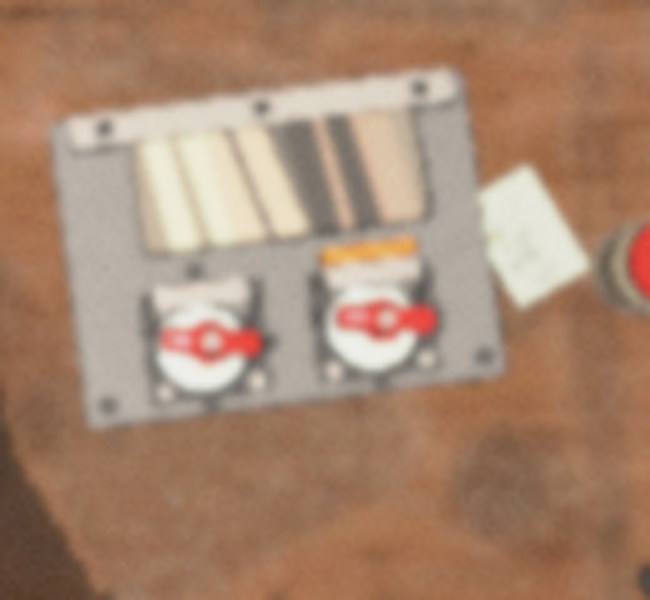

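Both wings now lie across the jig (left knob at 210,342, right at 385,320), the gap in front of the bare shoe has widened, and the slab is still at the fence. Next I'll grasp the packing piece.

Call:
move_arm --pt "0.06 0 0 0.7 0 0 0" --pt "0.06 0 0 1.3 0 0 0" --pt "0.06 0 0 1.5 0 0 0" --pt "0.06 0 0 1.5 0 0 0" --pt "-0.9 0 0 1.5 0 0 0" --pt "-0.9 0 0 1.5 0 0 0" --pt "-0.9 0 0 1.5 0 0 0" --pt "-0.9 0 0 1.5 0 0 0" --pt "-0.9 0 0 1.5 0 0 0" --grip_force 12

```text
time_s: 11.4
ee_pos: [0.4688, 0.139, 0.0544]
eef_rot: [3.141, -0.0, 1.623]
force: [-0.5, 0.1, -0.1]
grip_width: 0.0134
grip_force: 0.0
```

```bash
python3 go.py .4687 .139 .053 1.62
```

```text
t 11.4 ee [0.4688 0.139  0.0544] rot [ 3.1411e+00 -1.0000e-04  1.6232e+00] q [0.21 0.38 1.85 0.   0.92 0.16] F [-0.5  0.1 -0.1] w 0.0134 gf 0.0
shift [ 0.001 -0.001  0.028] turn [ 0.001 -0.     0.003]
```

Call:
move_arm --pt "-0.95 0 0 0 0 0 0" --pt "-0.95 0 0 0 0 0 0" --pt "-0.95 0 0 0 0 0 0" --pt "-0.95 0 0 -0.5 0 0 0" --pt "-0.95 0 0 -1.2 0 0 0" --pt "-0.95 0 0 -1.6 0 0 0" --pt "-0.95 0 0 -1.6 0 0 0" --pt "-0.95 0 0 -1.6 0 0 0"

```text
time_s: 12.2
ee_pos: [0.4684, 0.1388, 0.1335]
eef_rot: [-3.141, 0.0, 1.623]
force: [0.1, -0.3, -0.2]
grip_width: 0.0099
grip_force: 12.0
```

```bash
python3 go.py .4687 .139 .053 1.62;  python3 - <<'E'
from h import *
n="scene"
im,D=ctrl.camera(n);save("pics/s3.png",im)
for n in("scene","top"):
    if n=="top": im,D=ctrl.camera(n)
    P=cloud(n,D,np.ones(D.shape,bool));v,u=np.nonzero(D>0);r,g,b=im[v,u].astype(int).T
    m=(b>80)&(b>1.6*r)&(abs(P[:,0]-.469)<.04)&(abs(P[:,1]-.139)<.05)&(P[:,2]>.05)
    Q=P[m];print(n,len(Q),Q.min(0),Q.max(0),np.median(Q,0)) if len(Q) else print(n,0)
    for lo,hi in((.085,.105),(.12,.15)):
        q=Q[(Q[:,2]>lo)&(Q[:,2]<hi)]
        if len(q)>5: print(lo,len(q),cv2.minAreaRect(q[:,:2].astype(np.float32)*1000))
E
python3 -c "
import cv2
im=cv2.imread('pics/s3.png')[90:240,120:320];cv2.imwrite('pics/s3c.png',cv2.resize(im,None,fx=4,fy=4,interpolation=cv2.INTER_CUBIC))"
```

```text
t 12.2 ee [0.4684 0.1388 0.1335] rot [-3.1413e+00  1.0000e-04  1.6231e+00] q [ 0.21  0.26  1.79 -0.    1.1   0.16] F [ 0.1 -0.3 -0.2] w 0.0099 gf 11.999867856502533
shift [0.003 0.007 1.609] turn [-0.     0.     0.003]
scene 52 [0.45907336 0.12133536 0.08142983] [0.47536974 0.15995853 0.14603002] [0.46312535 0.13537971 0.1107543 ]
0.12 13 ((465.49462890625, 130.941650390625), (9.423020362854004, 11.315508842468262), 5.379580020904541)
top 14 [0.46448176 0.12092196 0.11088593] [0.47376032 0.12603404 0.11624092] [0.46918839 0.12320873 0.1127633 ]
```

View pics/s3c.png

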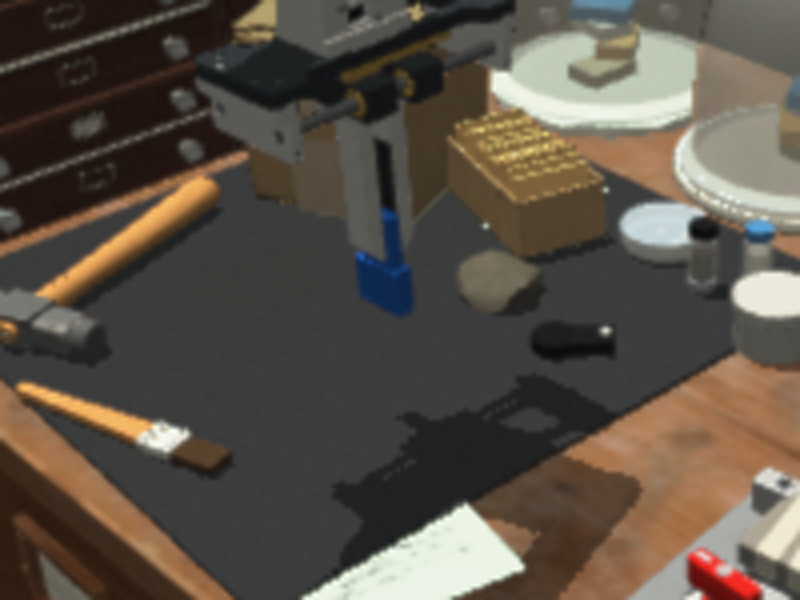

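The packing piece is held upright and square between the pads, with the blue block at about (385,280) in the crop. I'll carry it above the gap.

Call:
move_arm --pt "-0.95 -0.7 0 0 0 0 -0.03" --pt "-0.95 -1.5 0 0 0 0 -0.077" --pt "-0.95 -2.3 0 0 0 0 -0.077" --pt "-0.95 -3.1 -0.01 0 0 0 -0.077" --pt "-0.95 -3.9 -0.01 0 0 0 -0.077" --pt "-0.95 -4.7 -0.01 0 0 0 -0.077" --pt "-0.95 -5.4 -0.01 0 0 0 -0.077" --pt "-0.95 -5.87 -0.01 0 0 0 -0.077" --pt "-0.95 -5.87 -0.01 0 0 0 -0.077" --pt "-0.95 -5.87 -0.01 0 0 0 -0.077" --pt "-0.95 -5.87 -0.01 0 0 0 -0.077"

```text
time_s: 13.4
ee_pos: [0.4833, -0.1533, 0.1335]
eef_rot: [-3.141, -0.001, 1.701]
force: [0.8, 0.4, -0.9]
grip_width: 0.0099
grip_force: 12.0
```

```bash
python3 go.py .4831 -.1546 .1 1.70
```

```text
t 13.4 ee [ 0.4833 -0.1533  0.1335] rot [-3.1406e+00 -7.0000e-04  1.7009e+00] q [-0.38  0.3   1.74  0.    1.11 -0.51] F [ 0.8  0.4 -0.9] w 0.0099 gf 11.999980956315994
shift [-0.026 -0.006  0.67 ] turn [-0.001 -0.001  0.001]
```

Lower to just above the slab first (foot at about 0.049), then look.

Call:
move_arm --pt "-0.95 -0.02 0 0.35 0 0 0" --pt "-0.95 -0.02 0 0.67 0 0 0" --pt "-0.95 -0.02 0 0.67 0 0 0" --pt "-0.95 -0.02 0 0.67 0 0 0"

```text
time_s: 13.8
ee_pos: [0.4837, -0.1546, 0.1009]
eef_rot: [-3.141, -0.0, 1.701]
force: [0.6, 0.1, -0.2]
grip_width: 0.0099
grip_force: 12.0
```

```bash
python3 go.py .4831 -.1546 .065 1.70
python3 - <<'E'
from h import *
im,D=ctrl.camera("scene");save("pics/s4.png",im)
c=im[180:300,240:400,::-1];cv2.imwrite("pics/s4c.png",cv2.resize(c,None,fx=5,fy=5,interpolation=cv2.INTER_CUBIC))
E
```

```text
t 13.8 ee [ 0.4837 -0.1546  0.1009] rot [-3.1414e+00 -2.0000e-04  1.7011e+00] q [-0.38  0.34  1.76  0.    1.04 -0.51] F [ 0.6  0.1 -0.2] w 0.0099 gf 11.999950557947159
shift [ 0.001 -0.013  0.717] turn [-0.    -0.     0.001]
```

View pics/s4c.png

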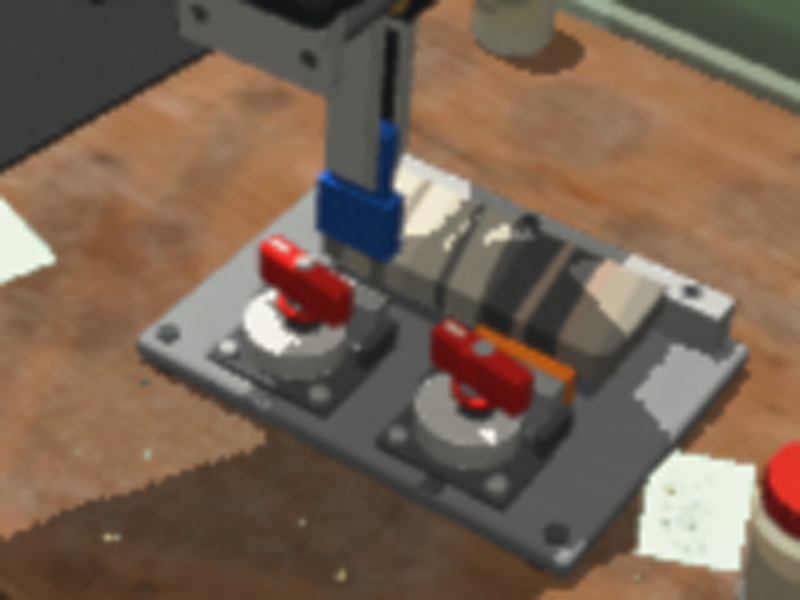

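The piece (360,215) hangs above the gap behind the left knob, square to the slab. I'll lower it and check the force partway.

Call:
move_arm --pt "-0.95 0 -0.01 0.15 0 0 0" --pt "-0.95 0 -0.01 0.25 0 0 0" --pt "-0.95 0 -0.01 0.35 0 0 0" --pt "-0.95 0 -0.01 0.42 0 0 0" --pt "-0.95 0 -0.01 0.42 0 0 0"

```text
time_s: 14.35
ee_pos: [0.4829, -0.1552, 0.079]
eef_rot: [-3.141, -0.0, 1.7]
force: [-0.3, 0.2, -0.9]
grip_width: 0.0101
grip_force: 12.0
```

```bash
python3 go.py .4831 -.1546 .065 1.70
```

```text
t 14.35 ee [ 0.4829 -0.1552  0.079 ] rot [-3.1408e+00 -4.0000e-04  1.7001e+00] q [-0.38  0.37  1.78 -0.    0.99 -0.51] F [-0.3  0.2 -0.9] w 0.0101 gf 11.999953240156174
shift [0.012 0.006 0.28 ] turn [-0.001 -0.     0.   ]
```

No contact; it is in the gap. I'll lower to the base.

Call:
move_arm --pt "-0.95 0 0 0.1 0 0 0" --pt "-0.95 0 0 0.18 0 0 0" --pt "-0.95 0 0 0.24 0 0 0" --pt "-0.95 0 0 0.27 0 0 0" --pt "-0.95 0 0 0.28 0 0 0" --pt "-0.95 0 0 0.28 0 0 0"

```text
time_s: 14.95
ee_pos: [0.4832, -0.1553, 0.0656]
eef_rot: [3.142, 0.0, 1.7]
force: [0.5, 0.5, -0.9]
grip_width: 0.0101
grip_force: 12.0
```

```bash
python3 go.py .4831 -.1546 .065 1.70
```

```text
t 14.95 ee [ 0.4832 -0.1553  0.0656] rot [3.1416 0.     1.7001] q [-0.38  0.4   1.79 -0.    0.96 -0.51] F [ 0.5  0.5 -0.9] w 0.0101 gf 11.999998837709427
shift [0.015 0.    0.012] turn [0. 0. 0.]
```

Call:
move_arm --pt "-0.95 0 0 0.015 0 0 0" --pt "-0.95 0 0 0.03 0 0 0" --pt "-0.95 0 0 0.03 0 0 0"

```text
time_s: 15.25
ee_pos: [0.4834, -0.1554, 0.0647]
eef_rot: [3.141, 0.0, 1.7]
force: [-1.6, 1.4, 6.7]
grip_width: 0.0098
grip_force: 12.0
```

Call:
move_arm --pt "-0.55 0 0 0.02 0 0 0" --pt "-0.55 0 0 0.0 0 0 0" --pt "-0.55 0 0 0 0 0 0" --pt "-0.55 0 0 0 0 0 0" --pt "-0.55 0 0 -0.2 0 0 0" --pt "-0.55 0 0 -0.5 0 0 0" --pt "-0.55 0 0 -1.0 0 0 0" --pt "-0.55 0 0 -1.6 0 0 0" --pt "-0.55 0 0 -1.6 0 0 0"

```text
time_s: 16.15
ee_pos: [0.4847, -0.1559, 0.1483]
eef_rot: [3.136, 0.003, 1.7]
force: [-0.8, 0.5, -0.7]
grip_width: 0.0215
grip_force: 0.0
```

```bash
python3 - <<'E'
from h import *
np.set_printoptions(precision=4,suppress=True)
im,D=ctrl.camera("scene");save("pics/s5.png",im)
c=im[180:300,240:400,::-1];cv2.imwrite("pics/s5c.png",cv2.resize(c,None,fx=5,fy=5,interpolation=cv2.INTER_CUBIC))
P=cloud("scene",D,np.ones(D.shape,bool));v,u=np.nonzero(D>0);r,g,b=im[v,u].astype(int).T
m=(b>80)&(b>1.6*r)&(abs(P[:,0]-.48)<.04)&(abs(P[:,1]+.155)<.05)
Q=P[m];print(len(Q),Q.min(0),Q.max(0))
q=Q[Q[:,2]>.05];print(cv2.minAreaRect(q[:,:2].astype(np.float32)*1000))
for z in(.05,.06,.07):
  q=Q[abs(Q[:,2]-z)<.005]; print(z,np.median(q,0))
E
python3 go.py .5240 -.1905 .12 1.70
```

```text
118 [ 0.4711 -0.1719  0.0173] [ 0.4885 -0.1373  0.078 ]
((480.6150207519531, -154.51739501953125), (12.237719535827637, 26.88405990600586), 1.5032007694244385)
0.05 [ 0.4761 -0.147   0.0457]
0.06 [ 0.4841 -0.1673  0.0556]
0.07 [ 0.4776 -0.1555  0.0743]
t 16.2 ee [ 0.4839 -0.1556  0.1462] rot [3.1382e+00 1.9000e-03 1.7002e+00] q [-0.38  0.28  1.73 -0.    1.13 -0.51] F [ 0.2  0.1 -0.9] w 0.0213 gf 0.0
shift [-0.794  0.703  0.528] turn [0.003 0.002 0.   ]
```

View pics/s5c.png

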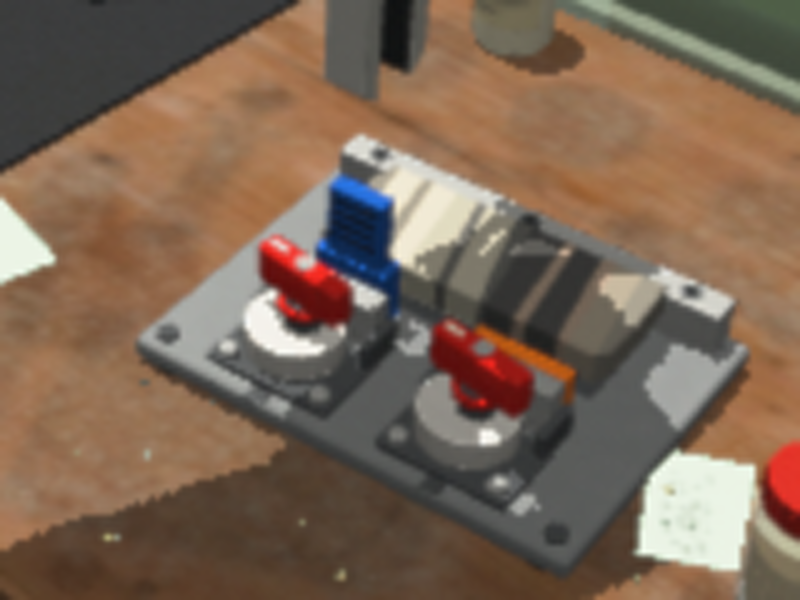

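The packing piece stands upright in the gap (360,240), its top at 78 mm as it should be. Now I'll press on the slab's middle with closed fingers.

Call:
move_arm --pt "-1 -0.4 0.35 0 0 0 0" --pt "-1 -0.8 0.71 0 0 0 0" --pt "-1 -0.8 0.71 0 0 0 0" --pt "-1 -0.8 0.71 0.6 0 0 0" --pt "-1 -0.8 0.71 1.1 0 0 0" --pt "-1 -0.8 0.71 1.5 0 0 0" --pt "-1 -0.8 0.71 1.6 0 0 0" --pt "-1 -0.8 0.71 1.6 0 0 0" --grip_force 5

```text
time_s: 17.0
ee_pos: [0.5229, -0.19, 0.0636]
eef_rot: [-3.14, -0.001, 1.7]
force: [1.2, -0.5, 0.2]
grip_width: 0.0007
grip_force: 0.0
```

```bash
python3 go.py .5243 -.191 .050 1.70
```

```text
t 17.0 ee [ 0.5229 -0.19    0.0636] rot [-3.1401e+00 -9.0000e-04  1.7002e+00] q [-0.41  0.49  1.65  0.    1.01 -0.54] F [ 1.2 -0.5  0.2] w 0.0007 gf 0.0
shift [-0.024  0.025  0.271] turn [-0.001 -0.001  0.   ]
```

Call:
move_arm --pt "-1 -0.02 0.02 0 0 0 0" --pt "-1 -0.02 0.02 0.08 0 0 0" --pt "-1 -0.02 0.02 0.14 0 0 0" --pt "-1 -0.02 0.02 0.2 0 0 0" --pt "-1 -0.02 0.02 0.24 0 0 0" --pt "-1 -0.02 0.02 0.27 0 0 0" --pt "-1 -0.02 0.02 0.27 0 0 0"

```text
time_s: 17.7
ee_pos: [0.5248, -0.1913, 0.0507]
eef_rot: [3.141, 0.0, 1.7]
force: [-0.3, -0.2, 5.5]
grip_width: 0.0008
grip_force: 2.7
```

```bash
python3 go.py .5243 -.191 .050 1.70
```

```text
t 17.7 ee [ 0.5248 -0.1913  0.0507] rot [3.1412e+00 3.0000e-04 1.7002e+00] q [-0.42  0.51  1.65 -0.    0.98 -0.54] F [-0.3 -0.2  5.5] w 0.0008 gf 2.747666783106979
shift [ 0.008 -0.009  0.015] turn [0. 0. 0.]
```

Spring felt; go on to the hard stop with some margin.

Call:
move_arm --pt "-1 0 0 0.01 0 0 0" --pt "-1 0 0 0.02 0 0 0" --pt "-1 0 0 0.03 0 0 0" --pt "-1 0 0 0.03 0 0 0"

```text
time_s: 18.1
ee_pos: [0.5249, -0.1914, 0.0502]
eef_rot: [3.141, 0.0, 1.7]
force: [-4.6, 1.6, 15.5]
grip_width: 0.0002
grip_force: 7.5
```

Call:
move_arm --pt "-1 0 0 0 0 0 0" --pt "-1 0 0 0 0 0 0" --pt "-1 0 0 0 0 0 0"

```text
time_s: 18.4
ee_pos: [0.5249, -0.1914, 0.0502]
eef_rot: [3.141, 0.0, 1.7]
force: [-5.3, 0.9, 14.3]
grip_width: 0.0007
grip_force: 7.5
```

Run:
```python
from h import *
np.set_printoptions(precision=4,suppress=True)
im,D=ctrl.camera("scene");c=im[180:300,240:400,::-1];cv2.imwrite("pics/s6c.png",cv2.resize(c,None,fx=5,fy=5,interpolation=cv2.INTER_CUBIC))
P=cloud("scene",D,np.ones(D.shape,bool))
L=(P-[.5245,-.191,0])@np.array([[.9917,-.1286,0],[.1286,.9917,0],[0,0,1]])
for nm,a in(("slab",(abs(L[:,0])<.022)&(abs(L[:,1])<.065)),("fence",(abs(L[:,0]-.036)<.005)&(abs(L[:,1])<.09))):
    s=a&(abs(L[:,2]-.037)<.008);A=np.c_[L[s][:,:2],np.ones(s.sum())];print(nm,s.sum(),np.median(L[s][:,2]),np.linalg.lstsq(A,L[s][:,2],rcond=None)[0])
o=ctrl.get_obs();print(o["time_s"],o["force"],o["ee_pos"])
```

```text
slab 647 0.034013227678676865 [-0.0045  0.001   0.0342]
fence 124 0.03412407393463337 [-0.0208 -0.0007  0.0348]
18.45 [-5.1216  1.8357 15.6294] [ 0.5249 -0.1913  0.0502]
```

View pics/s6c.png

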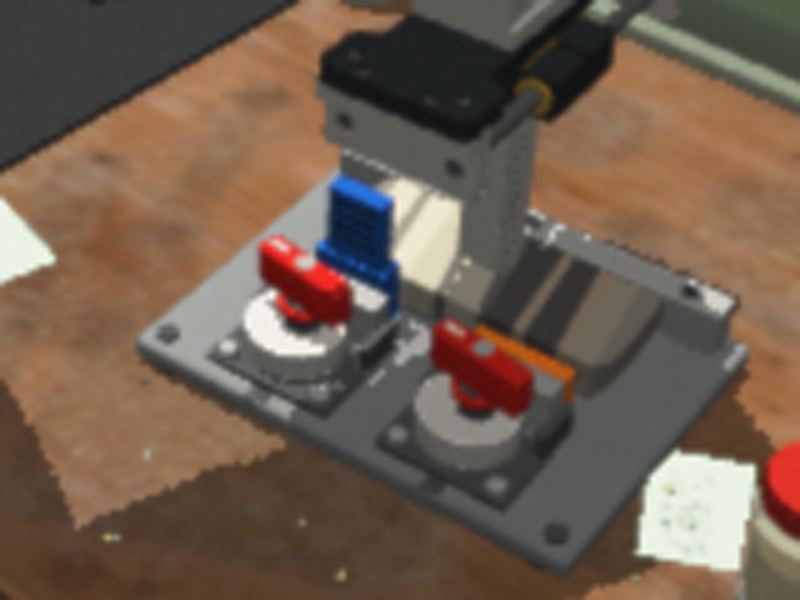

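The slab measures level and flush with the fence (both about 34 mm in this camera). The packing piece stands upright (360,240), both knobs are open, and the fingers press with about 15 N. Handing in.

```bash
python3 -c "
from station import ctrl
print(ctrl.hand_in())"
```

```text
the job is handed in; nothing more can be done
None
```

I handed the job in at 18.5 s: both clamps are open at their end stops, the blue packing piece stands upright and let go in the gap at the bare shoe, and the arm is holding the slab level and flush with the fence at about 15 N; the hand-in returned no verdict.

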